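# Swap dust cap and lens on an up-looking bench camera and hold the lens home

## Robot

A 7-joint arm with a two-finger parallel gripper is mounted at the origin on the work surface. World frame = base frame: x ahead of the robot, y to its left, z up, the work surface at z = 0. Lengths are in m, angles in rad, forces in N, time in s.
With the tool pointing down it reaches from about 0.4 to 0.925 m from the base axis. Payload 5.6 kg.
Tool frame: the origin (TCP) lies on the centre line of the jaws, within the pads' length; the fingertips stand 22 mm ahead of it and the grasp point (between the pads) lies 3 mm ahead of it; z points along the fingers, y is the line along which they close (so a half turn about z gives the same grasp; the last joint's range is limited). The gripper opens to 85 mm and grips with 20 to 120 N. Pads are 22 mm wide; open, the fingers measure 114 mm over their backs; the gripper's body (76 mm by 85 mm) begins 54 mm behind the grasp point. The pads swing forward as they close: fully open they stand 13 mm farther back than shut.
Start: joints at [-1.35, 0.468, -0.012, 1.603, 0.006, 1.071, -0.056], TCP at [0.17, 0.628, 0.216] pointing down, gripper open.
Joint ranges: [-2.53, 2.53], [-0.31, 2.02], [-1.57, 1.55], [0.28, 2.44], [-1.29, 4.43], [0.15, 1.84], [-2.92, 2.92]. Speed limits (rad/s): [2.57, 2.57, 3.14, 3.14, 3.14, 3.14, 3.14].

## Interface

Orientations are given as a rotation vector (axis times angle).
In Python, from rig import ctrl gives the robot as it stands.
- The arm moves only by the shell command python3 -m jog 'ROWS' [OPENING] [FORCE]. ROWS is JSON, a list of rows, each an object of numbers: "tx", "ty", "tz": the shift along the tool's x, y, z in mm; "yaw": the turn about the tool's z in degrees. A call has 1 to 20 rows; each row is the pose to reach, as a shift and turn from the pose commanded when the call began, along the tool's axes at that moment; what a row does not reach only later rows make up. A row lasts 1/10 s, in which the tool goes at most 50 mm and 8.59 degrees, less where a joint would pass 70% of its speed; a pose out of reach is approached as far as the arm can. A call with a gripper value outside its range is refused whole. OPENING is the opening, from 0 (shut) to 1 (fully open), set as the call begins (- or left out, the last holds). The fingers move at their own pace and stop on an object; FORCE is the grip in N (left out, the last holds). Time passes only in rows, so rows that repeat a pose let the fingers close. It gives the time, the measured TCP pose, the force, the opening and the grip force at its end, in the units of the state.
- ctrl.read_state(): the state, without advancing time (a new reading comes with each control period).
- ctrl.capture(name): name is "scene" or "top" or "wrist"; returns a dict with "color" (384x512x3 uint8, blue, green, red), "range_z" (384x512 float32, m along the optical axis (not along the pixel's ray), 0 where there is no reading), "fovy" (degrees; the focal length in pixels is half the picture's height over the tangent of half this angle, whatever the lens; pixels are square), "cx", "cy" (the principal point, pixels), "k1" (the pictures are not rectified: a ray, as slopes to the right and down, at radius r is drawn at 1 + k1 r^2 times it, then the intrinsics apply), "rvec" (rotation vector, rad) and "tvec" (3), from world to camera coordinates, as OpenCV has them. Camera axes: x right, y down, z forward; pixel columns grow to the right and rows downward; lengths in m; the calibration is good to about 2 mm. A picture is of the moment at which its call begins.
- ctrl.job_done(): hands the job in; it is judged then, once.
The state is a dict: "time_s": time; "qpos": joint angles; "joint_velocities": joint speeds; "joint_efforts": joint torques, N m; "tcp_pos": TCP position; "tcp_rot": TCP orientation; "wrist_force": force on the tool from outside, world axes, zero at the start; "torque": the same for the moment, N m; "grip_width": opening from 0.0 (shut) to 1.0 (fully open); "finger_force": force on a finger pad.
Only numpy, scipy, OpenCV 4.12 (cv2) and the standard library are available. Lean on these libraries where they do the work, as an engineer would, in place of code of your own. Each camera call takes 0.05 s, during which the arm holds its last target. There are 200 camera calls.

## Task

Swap the black dust cap on the inspection camera and the lens on the parking stand: the cap ends standing over the stand's post, right down on its base, and the lens goes on the camera's mount. Turn the lens by its knurled collar until the keyways inside it drop over the mount's pins, push it fully home against the spring plunger, and finish while still gripping the collar and holding it pushed home. Leave the flux bottle, the tin and the screwdriver where they are.

Things in the scene. Friction and masses are not known exactly. Their poses are not given: they have to be found in the camera images.
- lens: The lens (loose, 120 to 250 g, 48 mm tall). Origin: centre of its underside; z up through the glass. Bottom 26 mm: knurled bare-metal collar, 52 mm across (grip here); above it a black barrel 36 mm across, glass on top. Starts on the stand's base, over its post, at any yaw.
- keyways (a point): On the lens axis, 10 mm above its underside. The collar is hollow from below: bore 34 mm across, 21 mm deep. Inside its wall, hidden from outside, three keyways run the full depth of the bore, one on the lens's +x side, the others 120 degrees from it either way, 7.4 mm wide at the bore.
- cap: The dust cap: a plain smooth black cup upside down, 50 mm across, 34 mm tall (loose, 60 g), open below with a bore 45 mm across, 30 mm deep, so it passes freely over the mount at any yaw. Origin: centre of its rim (underside); z up. Starts over the camera's mount, its rim on the flange.
- mount (a point): Centre of the camera's flange, a steel disc 72 mm across, 60 mm above the bench; z up. Camera: fixed grey metal box 84 mm square. On the flange stands a tube 32 mm across, 20 mm high, its top 5 mm tapered to 23 mm. Lens fully home: its underside on the flange.
- pins_mid (a point): On the tube's axis, 10 mm above the flange. Three pins, 120 degrees apart, 5.6 mm wide, 4 mm high, stick out of the tube to 21 mm from the axis. Their direction varies and is not told. Misaligned, the lens rests on them 12 mm above home; pushed with 5 to 10 N and turned at most a third of a turn, either way, it can go down (play 3 degrees either way).
- plunger (a joint): Spring plunger, a brass disc 20 mm across on top of the mount's tube, its top 26 mm above the flange when free. Value in m: 0 free, grows as it is pushed down, about 0.005 with the lens home. It pushes up with 4 N at first, about 9 N with the lens home: more than the lens weighs, so a lens let go rises 5 mm.
- stand_seat (a point): Centre of the top of the parking stand's round base (fixed, black, 84 mm across), 12 mm above the bench; z up. A plain post 31 mm across, 20 mm high, top 5 mm tapered, rises from it. Stand and camera axes are 0.26 m or more apart; the mat between them is bare, with room to put a thing down.
- flux: Small flux bottle, 32 mm across, 75 mm tall, standing beyond the work. Origin: centre of its underside. Leave alone.
- tin: Small open steel tin, 64 mm across, 35 mm tall, standing beyond the work. Origin: centre of its underside. Leave alone.
- driver: Screwdriver, 160 mm long, lying on the bench beyond the work. Leave alone.
There are look-alikes about, which are no part of the job. Leave any purple look-alike of the lens alone.

How it is judged:
By the outcome, as a careful person would: the job done as asked, in the order asked, and still so for the second after the job is handed in, while the arm keeps its last pose, push and grip.
It also fails if it takes over 69 s, if anything falls off the work surface, if the arm or the gripper's body presses on something with over 40 N, if the wrist force passes 120 N, or if a joint passes its speed limit or range.

## Working session

There is one attempt and no reset: what is moved stays moved. The work goes in short steps, Python scripts to look and compute and a shell command to move; the robot and the scene stay as the last step left them, time stands still between calls to the robot, and variables do not carry over. Pictures are saved under pics/ and viewed, at most 10 in all, crops included, and the job is handed in when it is done.

```bash
mkdir -p pics; ls
cat > h.py <<'E'
import numpy as np, cv2
from rig import ctrl
def cap(n):
    d=ctrl.capture(n); R=cv2.Rodrigues(np.array(d["rvec"],float))[0]; t=np.array(d["tvec"],float).ravel()
    d["R"],d["t"]=R,t; d["f"]=192/np.tan(np.radians(d["fovy"])/2); d["C"]=-R.T@t; return d
def ray(d,u,v):
    a=np.atleast_1d(np.stack([(np.asarray(u,float)-d["cx"])/d["f"],(np.asarray(v,float)-d["cy"])/d["f"]],-1)); s=a.copy()
    for _ in range(20): s=a/(1+d["k1"]*(s**2).sum(-1,keepdims=True))
    return np.concatenate([s,np.ones(s.shape[:-1]+(1,))],-1)
def onplane(d,u,v,z):
    r=ray(d,u,v)@d["R"]; return d["C"]+r*((z-d["C"][2])/r[...,2])[...,None]
def cloud(d):
    v,u=np.mgrid[:384,:512]; return (ray(d,u,v)*d["range_z"][...,None]-d["t"])@d["R"]
E
python3 - <<'E'
from h import *
for n in("scene","top","wrist"):
    d=cap(n); cv2.imwrite(f"pics/{n}0.png",d["color"]); np.savez(f"{n}0.npz",**d); print(n,d["C"],d["fovy"],d["k1"],d["R"][2])
s=ctrl.read_state();print(s)
E
```

```text
pics
scene [1.04452101 0.25171639 0.65305337] 51.248296969032964 0.020802628956490467 [-0.61499404 -0.34568927 -0.70871804]
top [ 0.49748285 -0.00303752  1.11413368] 47.58792597709071 -0.06924210772730507 [ 0.0444319  -0.01506639 -0.9988988 ]
wrist [0.09971611 0.64648238 0.37275707] 65.11086933254435 -0.031750774491763695 [ 0.27817297 -0.07583302 -0.95753285]
{'time_s': 0.15, 'qpos': array([-1.3500107 ,  0.46821492, -0.01161312,  1.6034543 ,  0.00601393,
        1.07139783, -0.0562768 ]), 'joint_velocities': array([ 0.00224057, -0.00125804,  0.0003922 , -0.00501876,  0.00034731,
       -0.00030966, -0.00072711]), 'joint_efforts': array([ 3.52086672e-04, -5.32793069e+01,  2.14503449e-02, -2.51553011e+01,
        1.14098098e-02,  5.60272994e-03, -4.58034634e-06]), 'tcp_pos': array([0.16941575, 0.62704092, 0.21501372]), 'tcp_rot': array([-4.13183468e-01, -3.11422721e+00,  2.25907770e-03]), 'wrist_force': array([ 0.07849749, -0.67503979, -0.21005614]), 'torque': array([ 0.02859082, -0.05018403, -0.00597237]), 'finger_force': 0.0, 'grip_width': 0.9983507565054806}
```

View pics/top0.png

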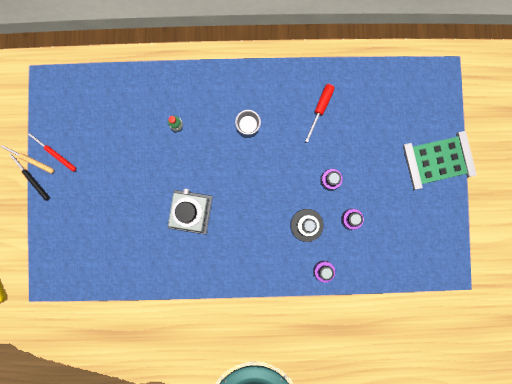

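View pics/scene0.png

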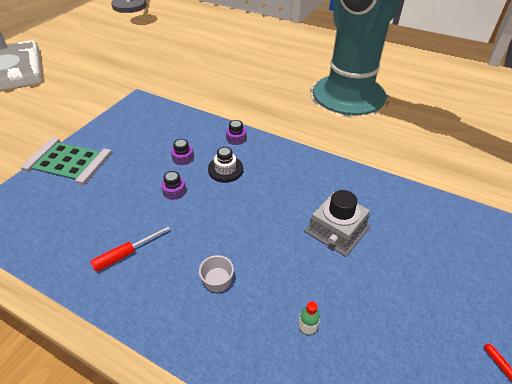

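The top view shows the camera with its black cap at about (186,212) and the lens on its black stand at (307,225). Three purple look-alikes stand at (332,179), (353,219) and (325,271). The scene view agrees: cap at (343,205), lens at (224,160).

```bash
cat > m.py <<'E'
from h import *
for n in("top","scene"):
    d=cap(n); P=cloud(d); hsv=cv2.cvtColor(d["color"],cv2.COLOR_BGR2HSV); ok=d["range_z"]>0
    print(n)
    def rep(name,m,z):
        m=m.astype(np.uint8); k,l,st,ce=cv2.connectedComponentsWithStats(m)
        for i in range(1,k):
            if st[i,4]<25: continue
            p=P[l==i]; c=onplane(d,*ce[i],z)
            (x,y),r=cv2.minEnclosingCircle(np.argwhere(l==i)[:,::-1].astype(np.float32))
            print(name,st[i,4],ce[i].round(1),"medz",np.median(p[:,2]).round(4),"cloudmid",((np.percentile(p,2,axis=0)+np.percentile(p,98,axis=0))/2).round(4),"ext",(np.percentile(p,98,axis=0)-np.percentile(p,2,axis=0)).round(3),"plane",c.round(4),"circ",onplane(d,x,y,z).round(4))
    x,y,z=P[...,0],P[...,1],P[...,2]; reg=ok&(x>.3)&(x<.75)&(abs(y)<.45)
    rep("captop z.094",reg&(hsv[...,2]<60)&(z>.088)&(z<.1),.094)
    rep("flange",reg&(z>.056)&(z<.064),.06)
    rep("lens glass .060",reg&(z>.055)&(z<.066)&(y<.1),.06)
    rep("collar .038",reg&(z>.034)&(z<.044)&(y<.1),.038)
    rep("base .012",reg&(z>.008)&(z<.016)&(hsv[...,2]<70),.012)
    rep("purple",reg&(hsv[...,0]>135)&(hsv[...,0]<165)&(hsv[...,1]>80),.026)
E
python3 m.py
```

```text
top
flange 266 [188.4 211.6] medz 0.0579 cloudmid [0.5025 0.1502 0.0592] ext [0.07  0.066 0.006] plane [0.5022 0.1454 0.06  ] circ [0.5024 0.1488 0.06  ]
flange 132 [308.9 225.5] medz 0.0583 cloudmid [ 0.461  -0.1467  0.0589] ext [0.032 0.032 0.005] plane [ 0.4611 -0.1453  0.06  ] circ [ 0.4609 -0.1458  0.06  ]
lens glass .060 155 [309.  225.5] medz 0.058 cloudmid [ 0.461  -0.1466  0.0584] ext [0.031 0.032 0.006] plane [ 0.4611 -0.1454  0.06  ] circ [ 0.4609 -0.1458  0.06  ]
collar .038 123 [305.9 225.4] medz 0.0359 cloudmid [ 0.4605 -0.1446  0.0374] ext [0.047 0.046 0.007] plane [ 0.4608 -0.1409  0.038 ] circ [ 0.4616 -0.1454  0.038 ]
collar .038 27 [320.8 271.4] medz 0.0429 cloudmid [ 0.3465 -0.1747  0.0394] ext [0.026 0.014 0.009] plane [ 0.3464 -0.1744  0.038 ] circ [ 0.3461 -0.1774  0.038 ]
purple 175 [329.6 179.4] medz 0.0245 cloudmid [ 0.5766 -0.2109  0.0293] ext [0.048 0.048 0.031] plane [ 0.5742 -0.2057  0.026 ] circ [ 0.5759 -0.2099  0.026 ]
purple 189 [350.4 218.6] medz 0.0241 cloudmid [ 0.4744 -0.2608  0.0298] ext [0.048 0.048 0.033] plane [ 0.4745 -0.255   0.026 ] circ [
[... 1414 characters left out ...]
lane [ 0.5862 -0.2014  0.038 ] circ [ 0.5794 -0.2075  0.038 ]
base .012 288 [225.6 171.5] medz 0.0104 cloudmid [ 0.4649 -0.1428  0.0105] ext [0.075 0.076 0.005] plane [ 0.4761 -0.1343  0.012 ] circ [ 0.4665 -0.1419  0.012 ]
purple 229 [235.8 136.1] medz 0.0228 cloudmid [ 0.3487 -0.1819  0.0184] ext [0.042 0.047 0.035] plane [ 0.3649 -0.1719  0.026 ] circ [ 0.3587 -0.1759  0.026 ]
purple 261 [182.2 155.8] medz 0.0229 cloudmid [ 0.4778 -0.2575  0.018 ] ext [0.045 0.046 0.034] plane [ 0.4918 -0.2453  0.026 ] circ [ 0.4861 -0.2505  0.026 ]
purple 299 [173.8 189.3] medz 0.0235 cloudmid [ 0.5803 -0.2078  0.0187] ext [0.045 0.047 0.036] plane [ 0.5919 -0.1953  0.026 ] circ [ 0.5857 -0.201   0.026 ]
```

```bash
cat > to.py <<'E'
# usage: to.py x y z [worldyaw of tool y deg]: prints shift in tool axes (mm) and yaw
import sys; from h import *
s=ctrl.read_state(); R=cv2.Rodrigues(np.array(s["tcp_rot"]))[0]
a=np.degrees(np.arctan2(R[1,1],R[0,1]))
print("t",round(s["time_s"],2),"pos",s["tcp_pos"].round(4),"yang",a.round(1),"tilt z",R[:,2].round(3),"q",s["qpos"].round(2),"F",s["wrist_force"].round(1),"grip",round(s["grip_width"],3),round(s["finger_force"],1))
for w in sys.argv[1:]:
    w=[float(k) for k in w.split(",")]
    y=((a-w[3]+90)%180-90).round(1) if len(w)>3 else 0
    print(w,"shift",(R.T@(np.array(w[:3])-s["tcp_pos"])*1000).round(1),"yaw",y)
E
python3 to.py .5,.18,.2,58 .463,-.145,.15,58 .462,-.145,.037,58
```

```text
t 0.25 pos [0.1695 0.6272 0.2153] yang 74.9 tilt z [-0.    -0.001 -1.   ] q [-1.35  0.47 -0.01  1.6   0.01  1.07 -0.06] F [-0.3  0.7  0.3] grip 0.996 0.0
[0.5, 0.18, 0.2, 58.0] shift [-435.7 -345.6   15.6] yaw 16.9
[0.463, -0.145, 0.15, 58.0] shift [-484.7 -668.9   65.9] yaw 16.9
[0.462, -0.145, 0.037, 58.0] shift [-483.8 -669.1  178.9] yaw 16.9
```

```bash
python3 -m jog '[{"tx":-436,"ty":-346,"tz":16,"yaw":17},{"tx":-436,"ty":-346,"tz":16,"yaw":17},{"tx":-436,"ty":-346,"tz":16,"yaw":17},{"tx":-436,"ty":-346,"tz":16,"yaw":17},{"tx":-436,"ty":-346,"tz":16,"yaw":17},{"tx":-436,"ty":-346,"tz":16,"yaw":17},{"tx":-436,"ty":-346,"tz":16,"yaw":17},{"tx":-436,"ty":-346,"tz":16,"yaw":17},{"tx":-436,"ty":-346,"tz":16,"yaw":17},{"tx":-436,"ty":-346,"tz":16,"yaw":17},{"tx":-436,"ty":-346,"tz":16,"yaw":17},{"tx":-485,"ty":-669,"tz":66,"yaw":17},{"tx":-485,"ty":-669,"tz":66,"yaw":17},{"tx":-485,"ty":-669,"tz":66,"yaw":17},{"tx":-485,"ty":-669,"tz":66,"yaw":17},{"tx":-485,"ty":-669,"tz":66,"yaw":17},{"tx":-485,"ty":-669,"tz":66,"yaw":17},{"tx":-485,"ty":-669,"tz":66,"yaw":17},{"tx":-485,"ty":-669,"tz":66,"yaw":17},{"tx":-485,"ty":-669,"tz":66,"yaw":17}]' 1; python3 to.py .462,-.145,.15,58
```

```text
time_s: 2.25
tcp_pos: [0.463, -0.1453, 0.1497]
tcp_rot: [-0.872, -3.018, -0.0]
wrist_force: [0.6, 0.2, 0.5]
grip_width: 0.997
finger_force: 0.0
t 2.25 pos [ 0.463  -0.1453  0.1497] yang 57.8 tilt z [-0.  0. -1.] q [-0.14  0.29  0.44  2.08 -0.17  0.81  1.41] F [0.6 0.2 0.5] grip 0.997 0.0
[0.462, -0.145, 0.15, 58.0] shift [ 1.  -0.3 -0.3] yaw -0.2
```

Run:
```python
from h import *
d=cap("wrist"); cv2.imwrite("pics/w1.png",d["color"]); P=cloud(d); ok=d["range_z"]>0
for lo,hi in((.052,.068),(.030,.044),(.006,.018)):
    m=ok&(P[...,2]>lo)&(P[...,2]<hi)&(np.hypot(P[...,0]-.462,P[...,1]+.145)<.05)
    p=P[m]; 
    if len(p): print(lo,len(p),np.median(p[:,2]),((p.min(0)+p.max(0))/2).round(4),np.ptp(p,axis=0).round(3))
```

```text
0.052 1341 0.05991313608378958 [ 0.4616 -0.1457  0.057 ] [0.035 0.035 0.01 ]
0.03 1004 0.03763704355874138 [ 0.4612 -0.1453  0.0369] [0.052 0.052 0.014]
0.006 2686 0.011731943900143017 [ 0.462  -0.1455  0.012 ] [0.084 0.083 0.012]
```

View pics/w1.png

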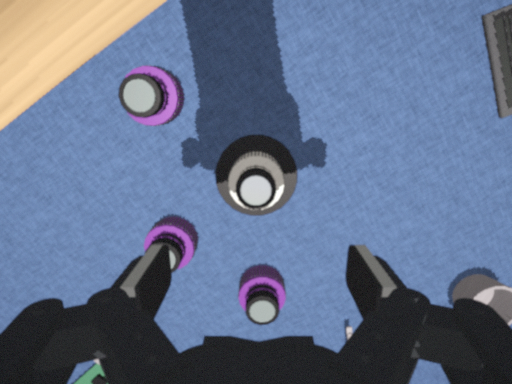

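The wrist view shows the lens at (257,187) on its black base, with the purple ones clear of the finger paths. Lens at (0.4615, -0.1455), and the heights match the given ones.

```bash
python3 -m jog '[{"tx":1.5,"ty":-0.5,"tz":40},{"tx":1.5,"ty":-0.5,"tz":80},{"tx":1.5,"ty":-0.5,"tz":105},{"tx":1.5,"ty":-0.5,"tz":113},{"tx":1.5,"ty":-0.5,"tz":113}]' 1 && python3 -m jog '[{"tz":0},{"tz":0},{"tz":0},{"tz":0},{"tz":0},{"tz":0},{"tz":0}]' 0 60; python3 to.py
```

```text
t 2.3 pos [ 0.4634 -0.1441  0.1498] yang 57.9 tilt z [-0.     0.001 -1.   ] q [-0.14  0.29  0.44  2.08 -0.17  0.81  1.41] F [0.5 0.9 0.6] grip 0.998 0.0invalid input
```

```bash
python3 -m jog '[{"tx":1.5,"ty":-0.5,"tz":40,"yaw":0},{"tx":1.5,"ty":-0.5,"tz":80,"yaw":0},{"tx":1.5,"ty":-0.5,"tz":105,"yaw":0},{"tx":1.5,"ty":-0.5,"tz":113,"yaw":0},{"tx":1.5,"ty":-0.5,"tz":113,"yaw":0}]' 1; python3 to.py
```

```text
time_s: 2.8
tcp_pos: [0.4616, -0.1432, 0.0362]
tcp_rot: [-0.865, -3.018, -0.0]
wrist_force: [0.4, -0.5, 0.0]
grip_width: 1.002
finger_force: 0.0
t 2.8 pos [ 0.4616 -0.1432  0.0362] yang 58.0 tilt z [-0.002  0.001 -1.   ] q [-0.06  0.49  0.35  2.14 -0.31  0.56  1.54] F [ 0.4 -0.5  0. ] grip 1.002 0.0
```

```bash
python3 -m jog '[{"tx":0,"ty":0,"tz":0,"yaw":0},{"tx":0,"ty":0,"tz":0,"yaw":0},{"tx":0,"ty":0,"tz":0,"yaw":0},{"tx":0,"ty":0,"tz":0,"yaw":0},{"tx":0,"ty":0,"tz":0,"yaw":0},{"tx":0,"ty":0,"tz":0,"yaw":0},{"tx":0,"ty":0,"tz":0,"yaw":0},{"tx":0,"ty":0,"tz":0,"yaw":0}]' 0 60; python3 to.py .48,0,.10 .48,0,.026
```

```text
time_s: 3.6
tcp_pos: [0.4621, -0.1453, 0.0381]
tcp_rot: [0.87, 3.017, 0.0]
wrist_force: [-3.1, -1.9, 9.6]
grip_width: 0.381
finger_force: 58.6
t 3.6 pos [ 0.4621 -0.1453  0.0381] yang 57.8 tilt z [ 0.002 -0.    -1.   ] q [-0.06  0.49  0.36  2.14 -0.31  0.56  1.54] F [-3.1 -1.9  9.6] grip 0.381 58.6
[0.48, 0.0, 0.1] shift [ 62.1 132.5 -61.9] yaw 0
[0.48, 0.0, 0.026] shift [ 62.2 132.5  12.1] yaw 0
```

Run:
```python
from h import *
d=cap("wrist"); s=cap("scene")["color"]; 
cv2.imwrite("pics/w2.png",np.hstack([cv2.resize(d["color"],(400,300)),cv2.resize(s[90:240,130:330],(400,300))]))
```

```text
(no output)
```

View pics/w2.png

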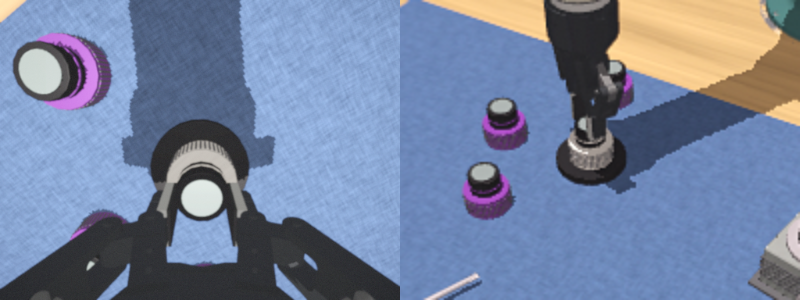

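Left: the pads straddle the lens, glass at (203,200). Right: the collar's front still looks bare at (590,155), so it is unclear whether the pads hold the collar or the barrel. I'll check that with depth.

Run:
```python
from h import *
for n in("scene","wrist"):
    d=cap(n);P=cloud(d);ok=d["range_z"]>0
    a=np.radians(57.8); x=P[...,0]-.4615;y=P[...,1]+.1455
    c=x*np.cos(a)+y*np.sin(a); w=-x*np.sin(a)+y*np.cos(a)
    for sgn in(1,-1):
      for lo in range(14,50,4):
        m=ok&(abs(w)<.009)&(c*sgn*1000>lo)&(c*sgn*1000<lo+4)&(P[...,2]<.1)
        if m.sum()>2: print(n,sgn,lo,m.sum(),"z",np.percentile(P[m][:,2],[5,50,95]).round(3))
s=cap("scene")["color"]; cv2.imwrite("pics/s3.png",cv2.resize(s[115:195,170:280],(770,560),interpolation=cv2.INTER_CUBIC))
```

```text
scene 1 14 12 z [0.035 0.039 0.046]
scene 1 18 23 z [0.036 0.04  0.046]
scene 1 22 34 z [0.012 0.037 0.081]
scene 1 26 73 z [0.01  0.025 0.073]
scene 1 30 50 z [0.01  0.074 0.083]
scene 1 34 12 z [0.009 0.011 0.013]
scene 1 38 30 z [-0.001  0.005  0.011]
scene 1 42 13 z [-0.003  0.     0.011]
scene 1 46 9 z [-0.002 -0.001  0.099]
scene -1 14 45 z [0.06  0.074 0.096]
wrist 1 14 658 z [0.058 0.067 0.092]
wrist 1 18 344 z [0.037 0.092 0.097]
wrist 1 22 131 z [0.037 0.038 0.082]
wrist 1 26 282 z [0.011 0.071 0.083]
wrist 1 30 213 z [0.011 0.012 0.098]
wrist 1 34 228 z [0.011 0.012 0.099]
wrist 1 38 133 z [0.011 0.012 0.098]
wrist 1 42 89 z [-0.     0.001  0.002]
wrist 1 46 138 z [-0.     0.001  0.001]
wrist -1 14 764 z [0.038 0.086 0.096]
wrist -1 18 114 z [0.037 0.038 0.09 ]
wrist -1 22 244 z [0.012 0.069 0.083]
wrist -1 26 247 z [0.011 0.063 0.083]
wrist -1 30 223 z [0.011 0.012 0.099]
wrist -1 34 198 z [0.011 0.012 0.099]
wrist -1 38 132 z [0.011 0.012 0.013]
wrist -1 42 77 z [-0.     0.001  0.002]
wrist -1 46 136 z [-0.001  0.001  0.002]
```

View pics/s3.png

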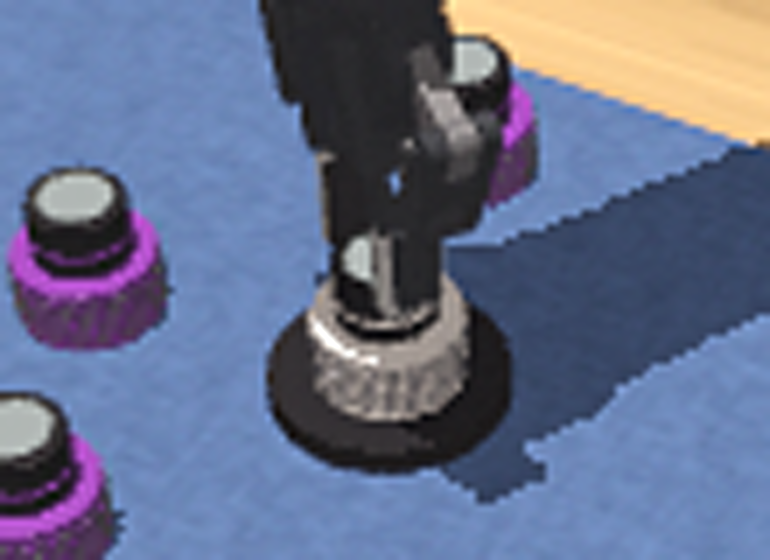

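The close-up shows the collar bare at (390,360) and the pads on the black barrel at (400,270). The tips rode up onto the collar, so they sit higher than I assumed. I'll open and measure where they are.

```bash
python3 -m jog '[{"tx":0,"ty":0,"tz":0,"yaw":0},{"tx":0,"ty":0,"tz":0,"yaw":0},{"tx":0,"ty":0,"tz":0,"yaw":0},{"tx":0,"ty":0,"tz":0,"yaw":0}]' 1
python3 - <<'E'
from h import *
s=ctrl.read_state(); print(s["tcp_pos"],s["grip_width"],s["wrist_force"])
for n in("scene","wrist"):
    d=cap(n);P=cloud(d);ok=d["range_z"]>0
    a=np.radians(57.8); x=P[...,0]-.4615;y=P[...,1]+.1455
    c=x*np.cos(a)+y*np.sin(a); w=-x*np.sin(a)+y*np.cos(a)
    for sgn in(1,-1):
      for lo in range(30,70,4):
        m=ok&(abs(w)<.009)&(c*sgn*1000>lo)&(c*sgn*1000<lo+4)&(P[...,2]<.12)&(P[...,2]>.015)
        if m.sum()>2: print(n,sgn,lo,m.sum(),"z",np.percentile(P[m][:,2],[0,5,50,95]).round(3))
E
```

```text
time_s: 4.25
tcp_pos: [0.4617, -0.1443, 0.0367]
tcp_rot: [-0.869, -3.019, -0.0]
wrist_force: [-0.4, -0.4, 0.3]
grip_width: 0.992
finger_force: 0.0
[ 0.46174883 -0.14432556  0.03674881] 0.9921405083698316 [-0.4196502  -0.36698732  0.28345906]
scene 1 46 3 z [0.064 0.065 0.071 0.076]
scene 1 50 25 z [0.063 0.065 0.088 0.118]
scene 1 54 32 z [0.07  0.072 0.085 0.112]
scene 1 58 32 z [0.073 0.075 0.086 0.113]
scene 1 62 3 z [0.119 0.119 0.119 0.12 ]
scene -1 38 87 z [0.064 0.066 0.084 0.105]
scene -1 42 16 z [0.067 0.068 0.09  0.106]
wrist 1 42 1259 z [0.064 0.068 0.087 0.103]
wrist 1 46 73 z [0.102 0.102 0.103 0.104]
wrist 1 50 163 z [0.079 0.116 0.117 0.12 ]
wrist 1 54 883 z [0.072 0.077 0.117 0.119]
wrist 1 58 745 z [0.077 0.11  0.118 0.12 ]
wrist 1 62 469 z [0.106 0.109 0.118 0.12 ]
wrist 1 66 34 z [0.108 0.108 0.11  0.12 ]
wrist -1 38 1227 z [0.065 0.068 0.087 0.102]
wrist -1 42 102 z [0.101 0.102 0.103 0.104]
wrist -1 46 110 z [0.115 0.116 0.117 0.12 ]
wrist -1 50 844 z [0.071 0.078 0.117 0.118]
wrist -1 54 772 z [0.078 0.109 0.118 0.12 ]
wrist -1 58 571 z [0.106 0.109 0.118 0.12 ]
wrist -1 62 41 z [0.108 0.109 0.11  0.12 ]
```

The open fingertips are really at z≈0.064, about 36 mm higher than the nominal figures give for this TCP. I'll trust the measurement, descend 35 mm and recheck.

```bash
python3 -m jog '[{"tx":0,"ty":-1.5,"tz":12,"yaw":0},{"tx":0,"ty":-1.5,"tz":22,"yaw":0},{"tx":0,"ty":-1.5,"tz":30,"yaw":0},{"tx":0,"ty":-1.5,"tz":35,"yaw":0},{"tx":0,"ty":-1.5,"tz":35,"yaw":0}]' 1
cat > tips.py <<'E'
import sys; from h import *
s=ctrl.read_state(); print(round(s["time_s"],2),s["tcp_pos"].round(4),s["grip_width"],s["wrist_force"].round(1))
R=cv2.Rodrigues(np.array(s["tcp_rot"]))[0]
for n in("scene","wrist"):
    d=cap(n);Q=(cloud(d)-s["tcp_pos"])@R*1000;ok=d["range_z"]>0
    zmax=s["tcp_pos"][2]*1000-float(sys.argv[1])
    for sgn in(1,-1):
        m=ok&(abs(Q[...,0])<9)&(Q[...,1]*sgn>float(sys.argv[2]))&(Q[...,1]*sgn<66)&(Q[...,2]<zmax)&(Q[...,2]>-60)
        q=Q[m]
        if len(q)>5: 
            o=np.argsort(q[:,2])[-12:]; print(n,sgn,len(q),"lowest: ahead of tcp",q[o,2].round(0)," y",q[o,1].round(0))
            print("   inner y",np.percentile(q[:,1]*sgn,[1,5]).round(1))
E
python3 tips.py 17 30
```

```text
time_s: 4.85
tcp_pos: [0.4602, -0.1457, 0.0007]
tcp_rot: [-0.869, -3.017, 0.0]
wrist_force: [0.0, 0.3, -0.7]
grip_width: 1.0
finger_force: 0.0
4.85 [ 0.4602 -0.1457  0.0007] 0.9997165733455464 [ 0.   0.3 -0.7]
scene 1 66 lowest: ahead of tcp [-37. -37. -37. -35. -35. -35. -34. -33. -32. -29. -28. -28.]  y [56. 52. 57. 54. 56. 56. 51. 51. 53. 51. 51. 50.]
   inner y [49.  50.4]
scene -1 65 lowest: ahead of tcp [-35. -35. -34. -33. -33. -33. -31. -31. -31. -30. -29. -27.]  y [-43. -43. -42. -41. -43. -42. -42. -40. -41. -42. -41. -42.]
   inner y [38.3 39.2]
wrist 1 1263 lowest: ahead of tcp [-29. -29. -29. -29. -29. -29. -29. -29. -29. -28. -28. -28.]  y [43. 43. 43. 44. 44. 44. 44. 44. 44. 44. 44. 44.]
   inner y [43.2 43.3]
wrist -1 1244 lowest: ahead of tcp [-29. -29. -29. -29. -29. -29. -29. -29. -28. -28. -28. -28.]  y [-42. -42. -42. -42. -42. -42. -42. -42. -42. -42. -42. -42.]
   inner y [41.4 41.6]
```

```bash
python3 -m jog '[{"tx":0,"ty":0,"tz":0,"yaw":0},{"tx":0,"ty":0,"tz":0,"yaw":0},{"tx":0,"ty":0,"tz":0,"yaw":0},{"tx":0,"ty":0,"tz":0,"yaw":0},{"tx":0,"ty":0,"tz":0,"yaw":0},{"tx":0,"ty":0,"tz":0,"yaw":0}]' 0 70; python3 tips.py 17 24; python3 to.py .475,0,.08 .475,0,-.008
```

```text
time_s: 5.55
tcp_pos: [0.4612, -0.1457, 0.0026]
tcp_rot: [0.869, 3.018, 0.001]
wrist_force: [-0.4, -0.2, 8.1]
grip_width: 0.588
finger_force: 71.8
5.55 [ 0.4612 -0.1457  0.0026] 0.5881110772059555 [-0.4 -0.2  8.1]
scene 1 64 lowest: ahead of tcp [-29. -27. -27. -26. -26. -26. -26. -24. -23. -20. -18. -17.]  y [40. 40. 39. 36. 32. 39. 38. 33. 36. 33. 33. 32.]
   inner y [31.3 31.8]
scene -1 15 lowest: ahead of tcp [-57. -56. -54. -54. -52. -51. -51. -50. -48. -47. -46. -43.]  y [-26. -25. -26. -28. -31. -25. -26. -24. -24. -25. -26. -25.]
   inner y [24.1 24.2]
wrist 1 1043 lowest: ahead of tcp [-26. -26. -26. -26. -26. -26. -26. -25. -25. -24. -24. -21.]  y [38. 38. 35. 35. 36. 36. 34. 37. 37. 26. 26. 26.]
   inner y [24.2 24.8]
wrist -1 889 lowest: ahead of tcp [-26. -26. -26. -26. -26. -26. -26. -25. -25. -25. -25. -24.]  y [-34. -35. -33. -36. -34. -34. -36. -34. -35. -35. -34. -24.]
   inner y [24.  24.1]
t 5.65 pos [ 0.4613 -0.1457  0.0026] yang 57.9 tilt z [ 0.001  0.    -1.   ] q [-0.02  0.56  0.31  2.15 -0.36  0.49  1.57] F [-2.5  0.5  7.1] grip 0.581 71.8
[0.475, 0.0, 0.08] shift [ 65.8 130.8 -77.3] yaw 0
[0.475, 0.0, -0.008] shift [ 65.8 130.7  10.7] yaw 0
```

Opening 0.588 ≈ 50 mm, so the collar is held, with the tips at about z=0.02. I'll lift the lens and put it on the bare mat at (0.475, 0).

```bash
python3 -m jog '[{"tx":0,"ty":0,"tz":-10,"yaw":0},{"tx":0,"ty":0,"tz":-30,"yaw":0},{"tx":0,"ty":0,"tz":-50,"yaw":0},{"tx":15,"ty":30,"tz":-50,"yaw":0},{"tx":33,"ty":65,"tz":-50,"yaw":0},{"tx":50,"ty":100,"tz":-50,"yaw":0},{"tx":66,"ty":131,"tz":-50,"yaw":0},{"tx":66,"ty":131,"tz":-40,"yaw":0},{"tx":66,"ty":131,"tz":-20,"yaw":0},{"tx":66,"ty":131,"tz":-5,"yaw":0},{"tx":66,"ty":131,"tz":3,"yaw":0},{"tx":66,"ty":131,"tz":8,"yaw":0},{"tx":66,"ty":131,"tz":10,"yaw":0},{"tx":66,"ty":131,"tz":10.5,"yaw":0}]'
python3 - <<'E'
from h import *
d=cap("scene");cv2.imwrite("pics/s4.png",d["color"][60:360,80:480])
E
```

```text
time_s: 7.05
tcp_pos: [0.4749, 0.0001, -0.0085]
tcp_rot: [0.87, 3.018, 0.0]
wrist_force: [0.5, -0.4, -1.8]
grip_width: 0.585
finger_force: 73.1
```

View pics/s4.png

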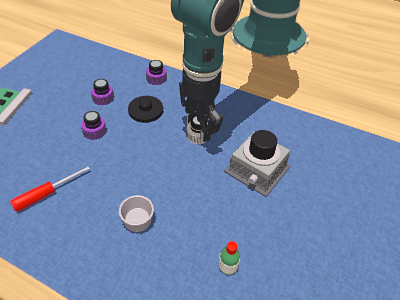

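The lens is off the stand, held just above the mat at about (197,132). The wrist force shows only its weight (1.8 N), so I'll lower 1 mm and release.

```bash
python3 -m jog '[{"tx":0,"ty":0,"tz":0.7,"yaw":0},{"tx":0,"ty":0,"tz":1.3,"yaw":0},{"tx":0,"ty":0,"tz":1.3,"yaw":0}]' ; python3 -m jog '[{"tx":0,"ty":0,"tz":1,"yaw":0},{"tx":0,"ty":0,"tz":1,"yaw":0},{"tx":0,"ty":0,"tz":1,"yaw":0},{"tx":0,"ty":0,"tz":-5,"yaw":0},{"tx":0,"ty":0,"tz":-40,"yaw":0},{"tx":0,"ty":0,"tz":-90,"yaw":0},{"tx":0,"ty":0,"tz":-140,"yaw":0},{"tx":0,"ty":0,"tz":-150,"yaw":0},{"tx":0,"ty":0,"tz":-150,"yaw":0}]' 1; python3 to.py .48,.14,.14,58
python3 - <<'E'
from h import *
for n in("wrist","top"):
    d=cap(n);P=cloud(d);ok=d["range_z"]>0
    for nm,c,zs in(("lens",(.475,0),((.042,.054),(.02,.03))),("cap",(.503,.151),((.086,.1),(.055,.065)))):
        for lo,hi in zs:
            m=ok&(P[...,2]>lo)&(P[...,2]<hi)&(np.hypot(P[...,0]-c[0],P[...,1]-c[1])<.05);p=P[m]
            if len(p)>20: print(n,nm,lo,len(p),np.median(p[:,2]).round(4),((p.min(0)+p.max(0))/2).round(4),np.ptp(p,axis=0).round(3))
E
```

```text
time_s: 7.4
tcp_pos: [0.4751, 0.0003, -0.0093]
tcp_rot: [0.869, 3.018, 0.001]
wrist_force: [-1.2, -0.4, 4.9]
grip_width: 0.584
finger_force: 73.9
time_s: 8.3
tcp_pos: [0.476, 0.0007, 0.1422]
tcp_rot: [0.867, 3.015, 0.005]
wrist_force: [-1.0, 0.4, -0.4]
grip_width: 0.999
finger_force: 0.0
t 8.3 pos [0.476  0.0007 0.1422] yang 57.9 tilt z [ 0.005  0.002 -1.   ] q [-0.47  0.28  0.46  2.11 -0.18  0.78  1.12] F [-1.   0.4 -0.4] grip 0.999 0.0
[0.48, 0.14, 0.14, 58.0] shift [ 70.6 120.1   2.4] yaw -0.1
wrist lens 0.042 1280 0.048 [0.4763 0.0012 0.0462] [0.035 0.035 0.008]
wrist lens 0.02 961 0.0257 [0.4758 0.0013 0.0249] [0.052 0.053 0.01 ]
wrist cap 0.086 4234 0.0937 [0.5023 0.1505 0.0912] [0.05 0.05 0.01]
wrist cap 0.055 4850 0.0578 [0.5028 0.1505 0.06  ] [0.09 0.09 0.01]
top cap 0.086 350 0.0915 [0.5013 0.1491 0.0916] [0.047 0.047 0.01 ]
top cap 0.055 361 0.0572 [0.5039 0.1506 0.0598] [0.088 0.086 0.01 ]
```

```bash
python3 -m jog '[{"tx":20,"ty":47,"tz":0,"yaw":0},{"tx":40,"ty":94,"tz":0,"yaw":0},{"tx":57,"ty":141,"tz":0,"yaw":0},{"tx":57,"ty":141,"tz":30,"yaw":0},{"tx":57,"ty":141,"tz":60,"yaw":0},{"tx":57,"ty":141,"tz":82,"yaw":0},{"tx":57,"ty":141,"tz":91,"yaw":0},{"tx":57,"ty":141,"tz":91,"yaw":0}]' 1; python3 -m jog '[{"tx":0,"ty":0,"tz":0,"yaw":0},{"tx":0,"ty":0,"tz":0,"yaw":0},{"tx":0,"ty":0,"tz":0,"yaw":0},{"tx":0,"ty":0,"tz":0,"yaw":0},{"tx":0,"ty":0,"tz":0,"yaw":0},{"tx":0,"ty":0,"tz":0,"yaw":0}]' 0 40;  python3 to.py .4617,-.1458,.12
```

```text
time_s: 9.2
tcp_pos: [0.4995, 0.149, 0.0465]
tcp_rot: [-0.869, -3.015, 0.006]
wrist_force: [-0.2, 0.2, -0.2]
grip_width: 1.001
finger_force: 0.0
time_s: 9.8
tcp_pos: [0.5022, 0.1503, 0.0503]
tcp_rot: [0.869, 3.017, 0.003]
wrist_force: [-1.2, 0.0, 6.8]
grip_width: 0.567
finger_force: 41.6
t 9.8 pos [0.5022 0.1503 0.0503] yang 57.9 tilt z [ 0.002  0.001 -1.   ] q [-0.63  0.51  0.34  2.04 -0.28  0.63  0.91] F [-1.2  0.   6.8] grip 0.567 41.6
[0.4617, -0.1458, 0.12] shift [-123.2 -272.1  -70.1] yaw 0
```

```bash
python3 -m jog '[{"tx":0,"ty":0,"tz":-15,"yaw":0},{"tx":0,"ty":0,"tz":-40,"yaw":0},{"tx":0,"ty":0,"tz":-65,"yaw":0},{"tx":-15,"ty":-34,"tz":-65,"yaw":0},{"tx":-31,"ty":-68,"tz":-65,"yaw":0},{"tx":-46,"ty":-102,"tz":-65,"yaw":0},{"tx":-62,"ty":-136,"tz":-65,"yaw":0},{"tx":-77,"ty":-170,"tz":-65,"yaw":0},{"tx":-92,"ty":-204,"tz":-65,"yaw":0},{"tx":-108,"ty":-238,"tz":-50,"yaw":0},{"tx":-123,"ty":-272,"tz":-30,"yaw":0},{"tx":-123,"ty":-272,"tz":-10,"yaw":0},{"tx":-123,"ty":-272,"tz":10,"yaw":0},{"tx":-123,"ty":-272,"tz":28,"yaw":0},{"tx":-123,"ty":-272,"tz":40,"yaw":0},{"tx":-123,"ty":-272,"tz":46,"yaw":0},{"tx":-123,"ty":-272,"tz":48,"yaw":0},{"tx":-123,"ty":-272,"tz":48,"yaw":0}]'; python3 to.py
```

```text
time_s: 11.6
tcp_pos: [0.4606, -0.1456, 0.0023]
tcp_rot: [-0.869, -3.018, -0.002]
wrist_force: [-5.2, 1.4, 10.9]
grip_width: 0.566
finger_force: 43.1
t 11.6 pos [ 0.4606 -0.1456  0.0023] yang 57.9 tilt z [-0.     0.001 -1.   ] q [-0.05  0.56  0.35  2.15 -0.39  0.49  1.61] F [-5.2  1.4 10.9] grip 0.566 43.1
```

```bash
python3 -m jog '[{"tx":0,"ty":0,"tz":-1,"yaw":0},{"tx":0,"ty":0,"tz":-1,"yaw":0},{"tx":0,"ty":0,"tz":-1,"yaw":0},{"tx":0,"ty":0,"tz":-8,"yaw":0},{"tx":0,"ty":0,"tz":-40,"yaw":0},{"tx":0,"ty":0,"tz":-85,"yaw":0},{"tx":0,"ty":0,"tz":-130,"yaw":0},{"tx":21,"ty":44,"tz":-140,"yaw":0},{"tx":42,"ty":88,"tz":-140,"yaw":0},{"tx":64,"ty":132,"tz":-140,"yaw":0},{"tx":64,"ty":132,"tz":-140,"yaw":0},{"tx":64,"ty":132,"tz":-140,"yaw":0}]' 1; python3 to.py
python3 - <<'E'
from h import *
for n in("wrist","scene","top"):
    d=cap(n);P=cloud(d);ok=d["range_z"]>0
    if n!="top": cv2.imwrite(f"pics/{n}5.png",d["color"])
    for nm,c,r,zs in(("lens",(.475,0),.04,((.042,.054),(.02,.03))),("cap",(.462,-.1455),.045,((.038,.054),(.007,.018))),("mount",(.502,.1505),.05,((.082,.09),(.055,.065)))):
        for lo,hi in zs:
            m=ok&(P[...,2]>lo)&(P[...,2]<hi)&(np.hypot(P[...,0]-c[0],P[...,1]-c[1])<r);p=P[m]
            if len(p)>20: print(n,nm,lo,len(p),np.median(p[:,2]).round(4),((p.min(0)+p.max(0))/2).round(4),np.ptp(p,axis=0).round(3))
    if n=="wrist":
        x,y=P[...,0]-.5025,P[...,1]-.1505; r=np.hypot(x,y)
        m=ok&(r<.05); v,u=np.where(m); print(u.min(),u.max(),v.min(),v.max())
        c=d["color"][max(v.min(),0):v.max()+1,u.min():u.max()+1]; cv2.imwrite("pics/pins.png",cv2.resize(c,(560,int(560*c.shape[0]/c.shape[1])),interpolation=cv2.INTER_CUBIC))
        m=ok&(r>.0172)&(r<.0215)&(P[...,2]>.066)&(P[...,2]<.076); an=np.degrees(np.arctan2(y[m],x[m])); print(np.histogram(an,np.arange(-180,181,10)))
E
```

```text
time_s: 12.8
tcp_pos: [0.4769, 0.0013, 0.1413]
tcp_rot: [0.864, 3.02, 0.0]
wrist_force: [0.0, 0.1, -0.2]
grip_width: 0.999
finger_force: 0.0
t 12.8 pos [0.4769 0.0013 0.1413] yang 58.1 tilt z [ 0.  0. -1.] q [-0.46  0.29  0.45  2.11 -0.18  0.78  1.12] F [ 0.   0.1 -0.2] grip 0.999 0.0
wrist lens 0.042 1281 0.048 [0.4763 0.001  0.0463] [0.035 0.035 0.008]
wrist lens 0.02 957 0.0257 [0.4758 0.0015 0.0249] [0.052 0.052 0.01 ]
wrist cap 0.038 1757 0.0453 [ 0.458  -0.1443  0.0427] [0.044 0.049 0.009]
wrist cap 0.007 1773 0.0116 [ 0.4574 -0.1435  0.0125] [0.075 0.08  0.011]
wrist mount 0.082 683 0.0857 [0.5023 0.1504 0.0851] [0.02  0.02  0.006]
wrist mount 0.055 7691 0.0592 [0.5023 0.1507 0.06  ] [0.091 0.09  0.01 ]
351 487 59 182
(array([ 0,  0,  0,  0,  0,  0, 24, 31,  0,  0,  0,  0,  0,  0,  0,  0,  0,
        0, 19, 15,  0,  0,  0,  0,  0,  0,  0,  0,  0,  1, 23, 33,  4,  0,
        0,  0]), array([-180, -170, -160, -150, -140, -130, -120, -110, -100,  -90,  -80,
        -70,  -60,  -50,  -40,  -30,  -20,  -10,    0,   10,   20,   30,
         40,   50,   60,   70,   80,   90,  100,  110,  120,  130,  140,
        150,  160,  170,  180]))
scene lens 0.042 169 0.0466 [0.4769 0.0024 0.0464] [0.036 0.034 0.008]
scene lens 0.02 171 0.0246 [0.4784 0.0028 0.025 ] [0.048 0.052 0.01 ]
scene cap 0.038 261 0.0443 [ 0.4616 -0.1423  0.0428] [0.05  0.047 0.009]
scene cap 0.007 396 0.0104 [ 0.4616 -0.145   0.0125] [0.083 0.084 0.011]
scene mount 0.082 69 0.0845 [0.503  0.1516 0.0845] [0.02  0.019 0.005]
scene mount 0.055 745 0.0584 [0.5035 0.1526 0.0599] [0.085 0.087 0.01 ]
top cap 0.038 320 0.0435 [ 0.4606 -0.1443  0.0436] [0.047 0.047 0.011]
top cap 0.007 467 0.0097 [ 0.4608 -0.145   0.0125] [0.082 0.082 0.011]
top mount 0.082 43 0.084 [0.5024 0.1492 0.0848] [0.017 0.017 0.005]
top mount 0.055 542 0.0576 [0.5013 0.1508 0.0594] [0.088 0.085 0.009]
```

View pics/pins.png

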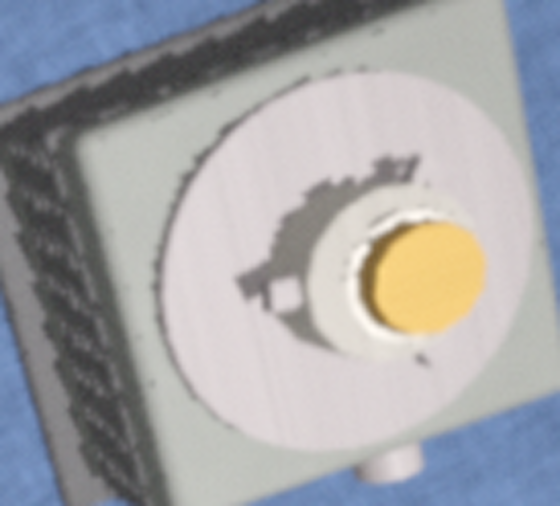

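The crop shows the bare mount: brass plunger at (430,277) and one pin at (285,297). Depth puts the pins at about -110°, 10° and 130°. The cap sits properly on the stand, with its top at 0.045. Next I'll regrip the lens.

```bash
python3 -m jog '[{"tx":0.5,"ty":-0.8,"tz":45,"yaw":0},{"tx":0.5,"ty":-0.8,"tz":90,"yaw":0},{"tx":0.5,"ty":-0.8,"tz":125,"yaw":0},{"tx":0.5,"ty":-0.8,"tz":143,"yaw":0},{"tx":0.5,"ty":-0.8,"tz":149,"yaw":0},{"tx":0.5,"ty":-0.8,"tz":149,"yaw":0}]' 1; python3 -m jog '[{"tx":0,"ty":0,"tz":0,"yaw":0},{"tx":0,"ty":0,"tz":0,"yaw":0},{"tx":0,"ty":0,"tz":0,"yaw":0},{"tx":0,"ty":0,"tz":0,"yaw":0},{"tx":0,"ty":0,"tz":0,"yaw":0},{"tx":0,"ty":0,"tz":0,"yaw":0}]' 0 90;  python3 to.py .5022,.1503,.11
```

```text
time_s: 13.55
tcp_pos: [0.4757, -0.0017, -0.0084]
tcp_rot: [-0.872, -3.017, 0.002]
wrist_force: [-0.2, -0.2, 0.3]
grip_width: 1.001
finger_force: 0.0
time_s: 14.15
tcp_pos: [0.477, -0.0003, -0.0062]
tcp_rot: [0.869, 3.017, 0.002]
wrist_force: [-3.3, -0.3, 11.3]
grip_width: 0.576
finger_force: 91.2
t 14.15 pos [ 4.77e-01 -3.00e-04 -6.20e-03] yang 57.9 tilt z [ 0.002  0.001 -1.   ] q [-0.32  0.57  0.31  2.16 -0.38  0.46  1.29] F [-3.3 -0.3 11.3] grip 0.576 91.2
[0.5022, 0.1503, 0.11] shift [  58.6  141.2 -116. ] yaw 0
```

```bash
python3 -m jog '[{"tx":0,"ty":0,"tz":-25,"yaw":0},{"tx":0,"ty":0,"tz":-65,"yaw":0},{"tx":0,"ty":0,"tz":-105,"yaw":0},{"tx":15,"ty":35,"tz":-105,"yaw":0},{"tx":30,"ty":71,"tz":-105,"yaw":0},{"tx":45,"ty":106,"tz":-105,"yaw":0},{"tx":58.6,"ty":141,"tz":-105,"yaw":0},{"tx":58.6,"ty":141,"tz":-105,"yaw":0},{"tx":58.6,"ty":141,"tz":-105,"yaw":0},{"tx":58.6,"ty":141,"tz":-105,"yaw":0}]'; python3 to.py .5022,.1503,.08
python3 - <<'E'
from h import *
s=[ctrl.read_state()]
d=cap("wrist");P=cloud(d);ok=d["range_z"]>0
for lo,hi in((.134,.165),(.112,.133)):
    m=ok&(P[...,2]>lo)&(P[...,2]<hi)&(np.hypot(P[...,0]-.502,P[...,1]-.151)<.03);p=P[m]
    if len(p)>20: print(lo,len(p),np.median(p[:,2]).round(4),((p.min(0)+p.max(0))/2).round(4),np.ptp(p,axis=0).round(3))
m=ok&(P[...,2]>.055)&(P[...,2]<.065)&(np.hypot(P[...,0]-.502,P[...,1]-.151)<.06);print(P[m].min(0),P[m].max(0))
cv2.imwrite("pics/w6.png",d["color"])
E
```

```text
time_s: 15.15
tcp_pos: [0.5011, 0.1491, 0.0972]
tcp_rot: [0.871, 3.018, -0.001]
wrist_force: [0.6, -0.1, -1.1]
grip_width: 0.577
finger_force: 94.3
t 15.15 pos [0.5011 0.1491 0.0972] yang 57.8 tilt z [-0. -0. -1.] q [-0.68  0.43  0.41  2.03 -0.25  0.73  0.89] F [ 0.6 -0.1 -1.1] grip 0.577 94.3
[0.5022, 0.1503, 0.08] shift [-0.3  1.6 17.2] yaw 0
0.134 8456 0.151 [0.501  0.1514 0.1495] [0.047 0.058 0.031]
0.112 4442 0.1288 [0.4994 0.1515 0.1225] [0.051 0.057 0.021]
[0.45564927 0.11064242 0.05500084] [0.54929207 0.19866907 0.06205878]
```

View pics/w6.png

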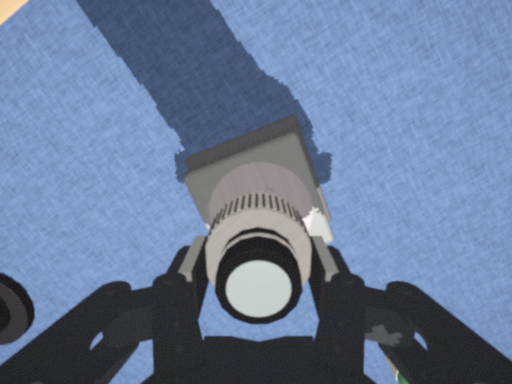

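The wrist view shows the lens held upright by its collar between the pads, glass centre about (259,290), camera behind it. I'll compare its axis with the mount's.

Run:
```python
from h import *
d=cap("wrist"); h=cv2.cvtColor(d["color"],cv2.COLOR_BGR2HSV); P=cloud(d)
m=((h[...,2]>150)&(h[...,1]<70)&(abs(P[...,2]-.151)<.006)).astype(np.uint8)
k,l,st,ce=cv2.connectedComponentsWithStats(m); i=1+np.argmax(st[1:,4]); print(st[i],ce[i])
q=np.argwhere(l==i)[:,::-1].astype(np.float32); (x,y),r=cv2.minEnclosingCircle(q); p=P[l==i]
print(onplane(d,x,y,np.median(p[:,2])),onplane(d,*ce[i],np.median(p[:,2])),((p.min(0)+p.max(0))/2),np.ptp(p,axis=0))
ms=[ctrl.read_state()["tcp_pos"]]; print(ms)
```

```text
[ 226  261   65   56 2869] [258.16626002 288.40153364]
[0.50018064 0.15034489 0.15143511] [0.50016085 0.15039901 0.15143511] [0.50084182 0.15003316 0.1514192 ] [0.02676195 0.02657039 0.0037174 ]
[array([0.5013007 , 0.1487588 , 0.09719406])]
```

```bash
python3 -m jog '[{"tx":-0.8,"ty":1.3,"tz":5,"yaw":0},{"tx":-0.8,"ty":1.3,"tz":12,"yaw":0},{"tx":-0.8,"ty":1.3,"tz":18,"yaw":0},{"tx":-0.8,"ty":1.3,"tz":23,"yaw":0},{"tx":-0.8,"ty":1.3,"tz":26,"yaw":0},{"tx":-0.8,"ty":1.3,"tz":28,"yaw":0},{"tx":-0.8,"ty":1.3,"tz":28,"yaw":0}]';python3 to.py; python3 -m jog '[{"tx":0,"ty":0,"tz":1.5,"yaw":0},{"tx":0,"ty":0,"tz":3,"yaw":0},{"tx":0,"ty":0,"tz":4,"yaw":0},{"tx":0,"ty":0,"tz":4,"yaw":0}]'; python3 to.py
```

```text
time_s: 15.95
tcp_pos: [0.5029, 0.1506, 0.0688]
tcp_rot: [0.869, 3.019, -0.001]
wrist_force: [0.6, -0.2, -2.3]
grip_width: 0.574
finger_force: 94.3
t 15.95 pos [0.5029 0.1506 0.0688] yang 57.9 tilt z [ 0. -0. -1.] q [-0.66  0.48  0.38  2.04 -0.28  0.67  0.91] F [ 0.6 -0.2 -2.3] grip 0.574 94.3
time_s: 16.35
tcp_pos: [0.5033, 0.1507, 0.0658]
tcp_rot: [0.869, 3.018, 0.001]
wrist_force: [-0.7, -2.2, 5.3]
grip_width: 0.572
finger_force: 95.2
t 16.35 pos [0.5033 0.1507 0.0658] yang 57.9 tilt z [ 0.001  0.    -1.   ] q [-0.66  0.49  0.38  2.04 -0.29  0.66  0.92] F [-0.7 -2.2  5.3] grip 0.572 95.2
```

Resting on the pins just as predicted (TCP z 0.0658, about 7 N). I'll turn in chunks and watch height and torque.

```bash
cat > st.py <<'E'
from h import *
s=ctrl.read_state();R=cv2.Rodrigues(np.array(s["tcp_rot"]))[0]
print("t",round(s["time_s"],2),"pos",s["tcp_pos"].round(4),"yang",np.degrees(np.arctan2(R[1,1],R[0,1])).round(1),"F",s["wrist_force"].round(1),"T",np.array(s["torque"]).round(2),"q7",s["qpos"][6].round(2),"grip",round(s["grip_width"],3))
E
python3 -m jog '[{"tx":0,"ty":0,"tz":0.3,"yaw":-4},{"tx":0,"ty":0,"tz":0.3,"yaw":-8},{"tx":0,"ty":0,"tz":0.3,"yaw":-12},{"tx":0,"ty":0,"tz":0.3,"yaw":-16},{"tx":0,"ty":0,"tz":0.3,"yaw":-20}]'>/dev/null; python3 st.py
```

```text
t 16.85 pos [0.5035 0.1513 0.0657] yang 78.0 F [-1.4 -0.8  5.2] T [-0.23  0.16 -0.09] q7 1.2 grip 0.573
```

```bash
python3 -m jog '[{"tx":0,"ty":0,"tz":0,"yaw":-4},{"tx":0,"ty":0,"tz":0,"yaw":-8},{"tx":0,"ty":0,"tz":0,"yaw":-12},{"tx":0,"ty":0,"tz":0,"yaw":-16},{"tx":0,"ty":0,"tz":0,"yaw":-20}]'>/dev/null; python3 st.py
```

```text
t 17.35 pos [0.5029 0.1518 0.0653] yang 98.1 F [-2.1 -0.6  7.9] T [-0.19  0.36 -0.06] q7 1.49 grip 0.572
```

```bash
python3 -m jog '[{"tx":0,"ty":0,"tz":0,"yaw":-4},{"tx":0,"ty":0,"tz":0,"yaw":-8},{"tx":0,"ty":0,"tz":0,"yaw":-12},{"tx":0,"ty":0,"tz":0,"yaw":-16},{"tx":0,"ty":0,"tz":0,"yaw":-20}]'>/dev/null; python3 st.py
```

```text
t 17.85 pos [0.5037 0.1519 0.0658] yang 118.0 F [-0.6  0.3  5. ] T [ 0.04  0.06 -0.06] q7 1.78 grip 0.573
```

```bash
python3 -m jog '[{"tx":0,"ty":0,"tz":0,"yaw":-4},{"tx":0,"ty":0,"tz":0,"yaw":-8},{"tx":0,"ty":0,"tz":0,"yaw":-12},{"tx":0,"ty":0,"tz":0,"yaw":-16}]'>/dev/null; python3 st.py
```

```text
t 18.25 pos [0.5037 0.1519 0.0658] yang 134.0 F [ 0.8 -0.8  4.8] T [ 0.13  0.1  -0.1 ] q7 2.01 grip 0.575
```

```bash
python3 -m jog '[{"tx":0,"ty":0,"tz":0.2,"yaw":-4},{"tx":0,"ty":0,"tz":0.2,"yaw":-8},{"tx":0,"ty":0,"tz":0.2,"yaw":-12},{"tx":0,"ty":0,"tz":0.2,"yaw":-16}]'>/dev/null; python3 st.py
```

```text
t 18.65 pos [0.5038 0.1521 0.0658] yang 150.0 F [-1.1  0.8  6.6] T [ 0.27  0.24 -0.18] q7 2.24 grip 0.575
```

```bash
python3 -m jog '[{"tx":0,"ty":0,"tz":0,"yaw":-4},{"tx":0,"ty":0,"tz":0,"yaw":-8},{"tx":0,"ty":0,"tz":0,"yaw":-12},{"tx":0,"ty":0,"tz":0,"yaw":-16}]'>/dev/null; python3 st.py
```

```text
t 19.05 pos [0.5033 0.1525 0.0658] yang 166.1 F [-1.9  1.7  7.2] T [ 0.33  0.52 -0.08] q7 2.47 grip 0.575
```

```bash
python3 -m jog '[{"tx":0,"ty":0,"tz":0,"yaw":-3},{"tx":0,"ty":0,"tz":0,"yaw":-6},{"tx":0,"ty":0,"tz":0,"yaw":-9},{"tx":0,"ty":0,"tz":0,"yaw":-12},{"tx":0,"ty":0,"tz":0,"yaw":-15},{"tx":0,"ty":0,"tz":0,"yaw":-18},{"tx":0,"ty":0,"tz":0,"yaw":-18}]'>/dev/null; python3 st.py
```

```text
t 19.75 pos [0.5027 0.1527 0.0657] yang -176.0 F [-2.2  1.9  8.5] T [0.41 0.8  0.04] q7 2.73 grip 0.571
```

No drop over 126° and the side force has grown. The bore is probably off-centre, which uses up the pins' ±0.9 mm play. I'll lift clear of the pins and find the centre by feeling for the tube either way.

```bash
python3 -m jog '[{"tx":0,"ty":0,"tz":-2,"yaw":0},{"tx":0,"ty":0,"tz":-2,"yaw":0},{"tx":1.2,"ty":0,"tz":-2,"yaw":0},{"tx":2.5,"ty":0,"tz":-2,"yaw":0},{"tx":2.5,"ty":0,"tz":-2,"yaw":0}]'>/dev/null; python3 st.py
python3 -m jog '[{"tx":-2.5,"ty":0,"tz":0,"yaw":0},{"tx":-5,"ty":0,"tz":0,"yaw":0},{"tx":-5,"ty":0,"tz":0,"yaw":0}]'>/dev/null; python3 st.py
python3 -m jog '[{"tx":2.5,"ty":1.2,"tz":0,"yaw":0},{"tx":2.5,"ty":2.5,"tz":0,"yaw":0},{"tx":2.5,"ty":2.5,"tz":0,"yaw":0}]'>/dev/null; python3 st.py
python3 -m jog '[{"tx":0,"ty":-2.5,"tz":0,"yaw":0},{"tx":0,"ty":-5,"tz":0,"yaw":0},{"tx":0,"ty":-5,"tz":0,"yaw":0}]'>/dev/null; python3 st.py
python3 -m jog '[{"tx":0,"ty":2.5,"tz":0,"yaw":0},{"tx":0,"ty":2.5,"tz":0,"yaw":0}]'>/dev/null; python3 st.py
```

```text
t 20.25 pos [0.5023 0.1513 0.0664] yang -176.0 F [-1.9  7.5 -0. ] T [ 1.73  0.63 -0.09] q7 2.74 grip 0.573
t 20.55 pos [0.5025 0.1529 0.0662] yang -176.1 F [-0.3 -0.3 -1.2] T [ 0.02  0.2  -0.02] q7 2.73 grip 0.576
t 20.85 pos [0.5013 0.1514 0.0669] yang -176.1 F [ 2.7  4.2 -3.3] T [ 0.96 -0.6  -0.04] q7 2.73 grip 0.573
t 21.15 pos [0.5023 0.1514 0.066 ] yang -176.1 F [-5.8  4.9  3.6] T [ 0.93  1.5  -0.02] q7 2.74 grip 0.574
t 21.35 pos [0.5018 0.1513 0.0663] yang -176.1 F [-2.2  4.4 -2. ] T [ 1.13  0.49 -0.04] q7 2.73 grip 0.573
```

```bash
python3 -m jog '[{"tx":-1,"ty":0.2,"tz":0,"yaw":0},{"tx":-1.9,"ty":0.3,"tz":0,"yaw":0},{"tx":-1.9,"ty":0.3,"tz":0,"yaw":0},{"tx":-1.9,"ty":0.3,"tz":0,"yaw":0}]'>/dev/null; python3 st.py
python3 -m jog '[{"tx":0,"ty":0,"tz":1.2,"yaw":0},{"tx":0,"ty":0,"tz":2,"yaw":0},{"tx":0,"ty":0,"tz":2,"yaw":0}]'>/dev/null; python3 st.py
```

```text
t 21.75 pos [0.5022 0.152  0.0663] yang -176.2 F [-1.9  0.9 -0.1] T [0.12 0.32 0.01] q7 2.73 grip 0.573
t 22.05 pos [0.5026 0.1523 0.0657] yang -176.1 F [-4.5 -1.6 11.3] T [-0.31  1.22  0.01] q7 2.73 grip 0.572
```

```bash
python3 -m jog '[{"tx":0,"ty":0.7,"tz":-0.5,"yaw":0},{"tx":0,"ty":0.7,"tz":-0.5,"yaw":2.5},{"tx":0,"ty":0.6,"tz":-0.5,"yaw":5},{"tx":0,"ty":0.5,"tz":-0.5,"yaw":7.5},{"tx":-0.1,"ty":0.4,"tz":-0.5,"yaw":10},{"tx":-0.1,"ty":0.3,"tz":-0.5,"yaw":12.5},{"tx":-0.1,"ty":0.2,"tz":-0.5,"yaw":15},{"tx":-0.1,"ty":0.1,"tz":-0.5,"yaw":17.5},{"tx":-0.1,"ty":0,"tz":-0.5,"yaw":20}]'>/dev/null; python3 st.py
```

```text
t 22.95 pos [0.5034 0.1525 0.0658] yang 163.8 F [-1.8 -1.   5.4] T [-0.18  0.4   0.11] q7 2.44 grip 0.574
```

```bash
python3 -m jog '[{"tx":0,"ty":-0.1,"tz":0,"yaw":2.5},{"tx":0,"ty":-0.2,"tz":0,"yaw":5},{"tx":0,"ty":-0.3,"tz":0,"yaw":7.5},{"tx":-0.1,"ty":-0.4,"tz":0,"yaw":10},{"tx":-0.1,"ty":-0.5,"tz":0,"yaw":12.5},{"tx":-0.1,"ty":-0.6,"tz":0,"yaw":15},{"tx":-0.1,"ty":-0.7,"tz":0,"yaw":17.5},{"tx":-0.1,"ty":-0.7,"tz":0,"yaw":20}]'>/dev/null; python3 st.py
```

```text
t 23.75 pos [0.5041 0.1524 0.0658] yang 143.8 F [-1.4 -0.4  4.2] T [-0.13  0.35  0.11] q7 2.15 grip 0.575
```

```bash
python3 -m jog '[{"tx":0,"ty":-0.1,"tz":0.4,"yaw":2.5},{"tx":0,"ty":-0.2,"tz":0.4,"yaw":5},{"tx":0,"ty":-0.3,"tz":0.4,"yaw":7.5},{"tx":-0.1,"ty":-0.4,"tz":0.4,"yaw":10},{"tx":-0.1,"ty":-0.5,"tz":0.4,"yaw":12.5},{"tx":-0.1,"ty":-0.6,"tz":0.4,"yaw":15},{"tx":-0.1,"ty":-0.7,"tz":0.4,"yaw":17.5},{"tx":-0.1,"ty":-0.7,"tz":0.4,"yaw":20}]'>/dev/null; python3 st.py
```

```text
t 24.55 pos [0.5047 0.1518 0.0658] yang 123.8 F [-2.3 -1.3  7.7] T [-0.34  0.54  0.12] q7 1.86 grip 0.57
```

```bash
python3 -m jog '[{"tx":0,"ty":-0.1,"tz":0,"yaw":2.5},{"tx":0,"ty":-0.2,"tz":0,"yaw":5},{"tx":0,"ty":-0.3,"tz":0,"yaw":7.5},{"tx":-0.1,"ty":-0.4,"tz":0,"yaw":10},{"tx":-0.1,"ty":-0.5,"tz":0,"yaw":12.5},{"tx":-0.1,"ty":-0.6,"tz":0,"yaw":15},{"tx":-0.1,"ty":-0.7,"tz":0,"yaw":17.5},{"tx":-0.1,"ty":-0.7,"tz":0,"yaw":20}]'>/dev/null; python3 st.py
```

```text
t 25.35 pos [0.5051 0.1511 0.0657] yang 103.8 F [-2.6 -3.   8.5] T [-0.44  0.64  0.08] q7 1.57 grip 0.573
```

```bash
python3 -m jog '[{"tx":0.6,"ty":-0.4,"tz":0,"yaw":0},{"tx":0.6,"ty":-0.5,"tz":0,"yaw":2.5},{"tx":0.6,"ty":-0.6,"tz":0,"yaw":5},{"tx":0.6,"ty":-0.7,"tz":0,"yaw":7.5},{"tx":0.6,"ty":-0.8,"tz":0,"yaw":10},{"tx":0.6,"ty":-0.9,"tz":0,"yaw":12.5},{"tx":0.6,"ty":-0.9,"tz":0,"yaw":15},{"tx":0.6,"ty":-1,"tz":0,"yaw":17.5},{"tx":0.6,"ty":-1,"tz":0,"yaw":20}]'>/dev/null; python3 st.py
```

```text
t 26.25 pos [0.5045 0.1503 0.0647] yang 83.8 F [-0.2 -0.4 -1.2] T [-0.15  0.2   0.05] q7 1.29 grip 0.571
```

```bash
python3 -m jog '[{"tx":0,"ty":-0.1,"tz":0,"yaw":2.5},{"tx":0,"ty":-0.2,"tz":0,"yaw":5},{"tx":0,"ty":-0.2,"tz":0,"yaw":7.5},{"tx":0,"ty":-0.3,"tz":0,"yaw":10},{"tx":0,"ty":-0.4,"tz":0,"yaw":12.5},{"tx":0,"ty":-0.4,"tz":0,"yaw":15},{"tx":0,"ty":-0.5,"tz":0,"yaw":17.5},{"tx":0,"ty":-0.5,"tz":0,"yaw":20}]'>/dev/null; python3 st.py
```

```text
t 27.05 pos [0.5049 0.1496 0.0658] yang 63.8 F [-2.4 -1.6  7.5] T [-0.39  0.58  0.17] q7 1.0 grip 0.574
```

At yaw ≈84° the force vanished and z dropped, so the keyways had begun to engage before I turned past. I'll turn back there and watch.

```bash
python3 -m jog '[{"tx":0,"ty":0.1,"tz":0,"yaw":-3},{"tx":0,"ty":0.2,"tz":0,"yaw":-6},{"tx":0,"ty":0.3,"tz":0,"yaw":-9},{"tx":0,"ty":0.3,"tz":0,"yaw":-12},{"tx":0,"ty":0.4,"tz":0,"yaw":-15},{"tx":0,"ty":0.4,"tz":0,"yaw":-16.5}]'>/dev/null; python3 st.py
```

```text
t 27.65 pos [0.5049 0.151  0.0655] yang 80.5 F [-1.1  1.1  5.6] T [ 0.28  0.39 -0.1 ] q7 1.24 grip 0.568
```

```bash
python3 -m jog '[{"tx":0,"ty":-0.2,"tz":0,"yaw":-1.5},{"tx":0,"ty":-0.2,"tz":0,"yaw":-3},{"tx":0,"ty":-0.2,"tz":0,"yaw":-3}]'>/dev/null; python3 st.py
```

```text
t 27.95 pos [0.5047 0.1508 0.0649] yang 83.4 F [0.9 1.9 3. ] T [ 0.52 -0.14 -0.03] q7 1.28 grip 0.574
```

```bash
python3 -m jog '[{"tx":0,"ty":0,"tz":0.6,"yaw":-0.7},{"tx":0,"ty":0,"tz":1,"yaw":-0.7},{"tx":0,"ty":0,"tz":1.3,"yaw":-0.7}]'>/dev/null; python3 st.py
```

```text
t 28.25 pos [0.5035 0.1501 0.0628] yang 84.1 F [1.  0.7 0.3] T [ 0.11 -0.08  0.  ] q7 1.29 grip 0.57
```

It is dropping freely with z at 0.0628, so it is engaged. I'll go on down.

```bash
python3 -m jog '[{"tx":0,"ty":0,"tz":1.5,"yaw":0},{"tx":0,"ty":0,"tz":3,"yaw":0},{"tx":0,"ty":0,"tz":4.5,"yaw":0},{"tx":0,"ty":0,"tz":4.5,"yaw":0}]'>/dev/null; python3 st.py
```

```text
t 28.65 pos [0.5037 0.1503 0.0587] yang 84.1 F [-0.4  0.7  1.2] T [0.05 0.05 0.05] q7 1.3 grip 0.572
```

```bash
python3 -m jog '[{"tx":0,"ty":0,"tz":1.5,"yaw":0},{"tx":0,"ty":0,"tz":3,"yaw":0},{"tx":0,"ty":0,"tz":4.5,"yaw":0},{"tx":0,"ty":0,"tz":5.5,"yaw":0},{"tx":0,"ty":0,"tz":6,"yaw":0},{"tx":0,"ty":0,"tz":6,"yaw":0}]' - 110 >/dev/null; python3 st.py
```

```text
t 29.25 pos [0.5038 0.1503 0.054 ] yang 84.1 F [-4.7 -2.4 15.3] T [-0.21  1.1   0.04] q7 1.3 grip 0.567
```

```bash
python3 -m jog '[{"tx":0,"ty":0,"tz":0.6,"yaw":0},{"tx":0,"ty":0,"tz":1,"yaw":0},{"tx":0,"ty":0,"tz":1,"yaw":0}]'>/dev/null; python3 st.py
python3 - <<'E'
from h import *
for n in("wrist","scene"):
    d=cap(n);P=cloud(d);ok=d["range_z"]>0
    for c,lo,hi,r in(((.503,.151),.1,.117,.012),((.4615,-.1455),.035,.055,.02)):
        m=ok&(P[...,2]>lo)&(P[...,2]<hi)&(np.hypot(P[...,0]-c[0],P[...,1]-c[1])<r);p=P[m]
        print(n,len(p),np.median(p[:,2]).round(4) if len(p) else 0)
    if n=="scene": cv2.imwrite("pics/s9.png",cv2.resize(d["color"][100:260,180:400],(770,560),interpolation=cv2.INTER_CUBIC))
E
```

```text
t 29.55 pos [0.5037 0.1503 0.054 ] yang 84.1 F [-7.7 -3.1 24.2] T [-0.39  1.67  0.07] q7 1.3 grip 0.574
wrist 2408 0.1082
wrist 0 0
scene 92 0.1072
scene 149 0.0445
```

View pics/s9.png

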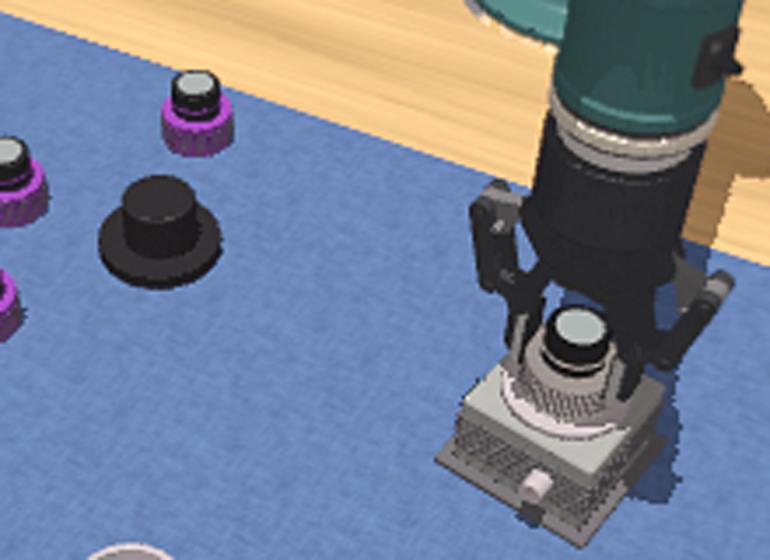

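The picture shows the lens flush on the camera flange at (575,400), gripped by its collar, and the cap down on the stand base at (160,225). Lens top is at 0.108, which is fully home, with a steady 24 N push. I'll hand it in.

```bash
python3 -c "
from rig import ctrl
print(ctrl.job_done())"
```

```text
the job is handed in; nothing more can be done
None
```

Handed in at about 30 s of the 69 s: the cap is down on the stand's base, and the lens is keyed onto the mount and held fully home by its collar with a 24 N push, its top measured at 0.108 m; the verdict was not shown.

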